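# Insulation test of a mains adapter with a spring-return start key

## Robot

A 6-joint arm with a two-finger parallel gripper is mounted at the origin on a cart in front of the work surface, level with it; the furniture and walls round the work are solid. World frame = base frame: x ahead of the robot, y to its left, z up, the work surface at z = 0. Lengths are in m, angles in rad, forces in N, time in s.
With the tool pointing down it reaches from about 0.325 to 0.85 m from the base axis. Payload 15.5 kg.
Tool frame: the origin (TCP) lies on the mounting face of the last link; the fingertips stand 191 mm ahead of it and the grasp point (between the pads) lies 172 mm ahead of it (tip_reach is the distance from the TCP to the fingertips, in m); z points along the fingers, y is the line along which they close (so a half turn about z gives the same grasp; the last joint's range is limited). The gripper opens to 91 mm and grips with 3 to 60 N. Pads are 32 mm wide; open, the fingers measure 118 mm over their backs; the gripper's body (76 mm by 178 mm) begins 60 mm behind the grasp point.
Start: joints at [1.131, 0.494, 1.345, -0, 1.302, -0.096], TCP at [0.211, 0.588, 0.405] pointing down, gripper open.
Joint ranges: [-2.91, 2.91], [-0.82, 2.16], [0.22, 2.67], [-1.22, 4.37], [0.12, 2.79], [-3.08, 3.08]. Speed limits (rad/s): [1.89, 1.89, 2.57, 3.01, 3.01, 3.01].

## Interface

Orientations are given as [roll, pitch, yaw] about the fixed x, y, z axes, in that order (R = Rz(yaw) Ry(pitch) Rx(roll)).
In Python, from bench import get_obs, grab_frame, camera_info, close_job, tip_reach gives the robot as it stands.
- The arm moves only by the shell command python3 -m creep 'ROWS' [OPENING]. ROWS is JSON, one flat list of numbers, 6 for each row, row after row: the shift along the world's x, y, z in mm, then the turn, a rotation vector about the world's x, y, z in rad. In form: [tx, ty, tz, ax, ay, az, tx, ty, tz, ax, ay, az, ...]. A call has 1 to 5 rows; each row shifts and turns the commanded pose from where the row before left it; what a row does not reach is not made up. A row lasts 1/8 s, in which the tool goes at most 62.5 mm and 10.7 degrees, less where a joint would pass 70% of its speed; a pose out of reach is approached as far as the arm can. A call with a gripper value outside its range is refused whole. OPENING is the opening in per cent of the stroke, from 0 (shut) to 100 (fully open), set as the call begins (- or left out, the last holds). The fingers move at their own pace and stop on an object; the grip force is fixed at half the most. Time passes only in rows, so rows that do not move let the fingers close. It gives the time, the measured TCP pose, the force, the opening and the grip force at its end, in the units of the state.
- get_obs(): the state, without advancing time (a new reading comes with each control period).
- grab_frame(name): name is "scene" or "top" or "wrist"; returns the picture (400x640x3 uint8, red, green, blue); there is no depth.
- camera_info(name): a dict with "mtx" (3x3 intrinsics, pixels), "R" (3x3) and "t" (3): a world point X has camera coordinates R X + t; the wrist camera has in their place "T_tool_cam" (4x4, takes a point from camera to tool coordinates, whose origin is the TCP and whose axes are the flange's). Camera axes: x right, y down, z forward; pixel columns grow to the right and rows downward; lengths in m; the calibration is good to about 2 mm. A picture is of the moment at which its call begins: read the wrist's pose just before it. camera_info takes no time and is no camera call.
- close_job(): hands the job in; it is judged then, once.
The state is a dict: "t": time; "joint_pos": joint angles; "qvel": joint speeds; "joint_torque": joint torques, N m; "tcp_pos": TCP position; "tool_rot": TCP orientation; "contact_force": force on the tool from outside, world axes, zero at the start; "wrist_torque": the same for the moment, N m; "opening": finger opening in m; "finger_force": force on a finger pad.
Only numpy, scipy, OpenCV 4.12 (cv2) and the standard library are available. Lean on these libraries where they do the work, as an engineer would, in place of code of your own. Each camera call takes 0.05 s, during which the arm holds its last target. There are 200 camera calls.

## Task

Lay the grey mains adapter from the front of the bench on the insulation tester's two sloping rails, brass pins downhill towards the front and its body home against the white stop, and let go of it. Then start the test with the black key: turn it clockwise from OFF (white dot) past RUN (green dot) to the spring-loaded START stop (orange dot), hold it there for a good second without wrenching it past the stop, and let go so that it springs back and stays at RUN. Leave the other things on the bench where they are.

Things in the scene. Friction and masses are not known exactly. Their poses are not given: they have to be found in the camera images.
- adapter_centre (a point): middle (half-way up, 17 mm over its underside) of the loose dark-grey plug-in mains adapter near the front edge: body 52 wide (its x) x 72 long (its y) x 34 mm (z), 0.10-0.20 kg, sides upright up to 22 mm. Two brass pins stick out at its +y end (107 mm with pins and cord stub). A like one at the bench's back stays. Left of it stand a desoldering tool on a stand and the microscope, behind it a low vise
- adapter_pins (a point): point between the tips of the adapter's two brass pins, 50 mm from its middle along its +y
- cradle: tester's cradle, fixed: two aluminium rails 7 mm wide, 28 mm apart (centres), 88 mm long, about 60 mm over the bench, sloping 15 degrees down to the front, to a white stop 44 mm wide and 10 mm high. Origin: foot of the stop's uphill face, mid-way, level with the rails' tops; x uphill along the rails, z square to them. Adapter home: its middle at x 34.5, z 17 mm, its y along -x. Console wall 66 mm to the -y side
- key_grip (a point): middle of the black key's bow, the part to grip: 44 long (x) x 10 thick (y) x 28 mm high (z). Its z is the key's axis, square to the console's panel (sloped 30 degrees, facing the front), pointing out; the bow's middle is 34 mm out from the panel, clear of it by 20 mm. x points to the dot that the key shows: white OFF (uphill), green RUN (a quarter turn clockwise), orange START (40 degrees on)
- barrel (a joint): lock barrel, turned by the key: 0 = OFF, 1.571 = RUN, where it meets its stop; grows clockwise (seen from in front of the panel). Starts at 0 to 0.12. Stiff (0.09 N m friction), stays where it is left, so the key can be let go and gripped afresh on the way
- start_key (a joint): turn of the key past its barrel, against the start spring: 0 up to RUN; past RUN the key alone turns clockwise to the firm START stop at 0.70 rad. Spring 0.14 N m at first, 0.29 N m at the stop; let go, it returns to 0 within about a second while the barrel stays at RUN. Total from OFF 2.27 rad: more than most wrists turn in one grasp
- key_blade (a joint): elastic twist of the key's slender blade, bow against shank, 3 N m per rad, clockwise positive: 0 when let go, about 0.1 while the start spring is held at its stop. Pushed on past the START stop only the blade twists; beyond 0.25 rad (0.75 N m) it is overstrained
- heatsink: black finned heat sink, 40 x 40 x 22 mm, loose bystander near the adapter; origin at the middle of its underside
- battery_9v: green block battery, 27 x 50 x 18 mm, loose bystander; origin at the middle of its underside
- driver_a: yellow screwdriver, 172 mm long, loose bystander behind the vise
- film_tape: roll of amber tape, 74 mm across, 15 mm high, loose bystander behind the vise
- board_blue: small blue circuit board, 37 x 45 mm, loose bystander behind the vise
- side_cutters: red-handled side cutters, 109 mm long, loose bystander behind the vise
- flux_syringe: flux syringe with orange tip, 149 mm long, loose bystander at the front left

How it is judged:
On the way, in this order (a step that is already met when the one before it is completed fails the run):
1. the adapter lies on the rails, home against the stop, pins downhill, and has been let go (x of adapter_centre in the frame of cradle between 0.031 and 0.0368 m and y of adapter_centre in the frame of cradle between -0.009 and 0.009 m and z of adapter_centre in the frame of cradle between 0.014 and 0.02 m and x of adapter_pins in the frame of cradle below 0 m and angle between the z axis of adapter_centre and the z axis of cradle, either way round below 0.08 rad and angle between the y axis of adapter_centre and the x axis of cradle, either way round below 0.15 rad and contact force between the fingers and power_adapter below 0.1 N), for 0.2 s.
2. the key is held at START for at least half a second (value of joint barrel above 1.45 rad and value of joint start_key above 0.6 rad), for 0.5 s.
At the end, for the whole second after the job is handed in: the adapter lies at rest on both rails (flat within 0.08 rad, in line within 0.15 rad, centred within 9 mm), pins downhill, its body within about 2 mm of the stop; the key has sprung back and stands at RUN (barrel above 1.42 rad, start spring below 0.06 rad) (x of adapter_centre in the frame of cradle between 0.031 and 0.0368 m and y of adapter_centre in the frame of cradle between -0.009 and 0.009 m and z of adapter_centre in the frame of cradle between 0.014 and 0.02 m and x of adapter_pins in the frame of cradle below 0 m and angle between the z axis of adapter_centre and the z axis of cradle, either way round below 0.08 rad and angle between the y axis of adapter_centre and the x axis of cradle, either way round below 0.15 rad and value of joint barrel above 1.42 rad and value of joint start_key below 0.06 rad and linear speed of power_adapter below 0.01 m/s); the robot touches nothing.
It fails at once if a bystander is shifted by more than 20 mm (distance of any of heatsink, battery_9v, driver_a, film_tape, board_blue, side_cutters, flux_syringe from where it was at the start of the episode above 0.02 m).
It fails at once if the key is turned on (barrel past 0.8 rad) while the adapter is not on the rails (value of joint barrel above 0.8 rad and distance between adapter_centre and cradle above 0.07 m).
It fails at once if the key is wrenched: its blade is twisted by more than 0.25 rad (value of joint key_blade above 0.25 rad or value of joint key_blade below -0.25 rad).
It also fails if it takes over 64 s, if anything falls off the work surface, if the arm or the gripper's body presses on something with over 40 N, if the wrist force passes 120 N, or if a joint passes its speed limit or range.

## Working session

There is one attempt and no reset: what is moved stays moved. The work goes in short steps, Python scripts to look and compute and a shell command to move; the robot and the scene stay as the last step left them, time stands still between calls to the robot, and variables do not carry over. Pictures are saved under pics/ and viewed, at most 10 in all, crops included, and the job is handed in when it is done.

```bash
mkdir -p pics; ls; cat > h.py <<'E'
import numpy as np, cv2
from bench import get_obs, grab_frame, camera_info, tip_reach
from scipy.spatial.transform import Rotation as Ro
def snap(n,f):
    o=get_obs(); im=grab_frame(n); cv2.imwrite('pics/'+f,im[:,:,::-1]); return o
def cam(n,o=None):
    c=camera_info(n); K=np.array(c['mtx'])
    if 'T_tool_cam' in c:
        T=np.array(c['T_tool_cam']); Rt=rot(o); Rw=Rt@T[:3,:3]; p=Rt@T[:3,3]+np.array(o['tcp_pos']); return K,Rw.T,-Rw.T@p
    return K,np.array(c['R']),np.array(c['t']).ravel()
def rot(o):
    r=np.array(o['tool_rot']); return Ro.from_euler('xyz',r).as_matrix() if r.shape==(3,) else r
def ray(C,uv):
    K,R,t=C; d=R.T@np.linalg.solve(K,[*uv,1]); return -R.T@t,d
def atz(C,uv,z):
    c,d=ray(C,uv); return c+d*(z-c[2])/d[2]
def tri(obs):
    A=np.zeros((3,3));b=np.zeros(3)
    for C,uv in obs:
        c,d=ray(C,uv); d=d/np.linalg.norm(d); P=np.eye(3)-np.outer(d,d); A+=P;b+=P@c
    return np.linalg.solve(A,b)
def proj(C,X):
    K,R,t=C; p=K@(R@np.array(X)+t); return p[:2]/p[2]
E
python3 - <<'E'
from h import *
o=snap('scene','s0.png');snap('top','t0.png');print(o, tip_reach)
for n in('scene','top'):
    C=cam(n);print(n,C[0].tolist(),-C[1].T@C[2],C[1].tolist())
print(camera_info('wrist'))
E
```

```text
pics
{'t': 0.0, 'joint_pos': array([ 1.13149036e+00,  4.94182196e-01,  1.34613011e+00,  7.84480193e-06,
        1.30249603e+00, -9.55186517e-02]), 'qvel': array([ 0.00028852, -0.00227825,  0.00056065, -0.00075055,  0.00048498,
        0.00011661]), 'joint_torque': array([ 2.36710228e-03, -8.78813910e+01, -3.81852186e+01,  7.08767236e-02,
        5.30752097e-02, -8.30808199e-05]), 'tcp_pos': array([0.21060309, 0.58829109, 0.40413909]), 'tool_rot': array([-3.14038324e+00, -1.23470269e-04,  2.79780317e+00]), 'contact_force': array([ 0.16482428, -0.20823676, -0.14778508]), 'wrist_torque': array([ 0.05679357, -0.00793991,  0.00196039]), 'finger_force': 0.0, 'opening': 0.09110234821886914} 0.1908
scene [[423.16087999892227, 0.0, 320.0651460070667], [0.0, 423.16087999892227, 197.17686787925084], [0.0, 0.0, 1.0]] [0.9524107  0.44429419 0.93095023] [[-0.7802990135590516, 0.6253972262854496, 0.0034291096857371386], [0.5011298615590951, 0.62851401369025, -0.5948436739587422], [-0.37416882725921036, -0.4624375027497644, -0.803834090318412]]
top [[437.2810545908838, 0.0, 328.94581763444006], [0.0, 437.2810545908838, 200.39990445722583], [0.0, 0.0, 1.0]] [ 0.49367438 -0.02069461  1.23452081] [[-0.019340761045603023, -0.9998056577772981, -0.0038185911906329553], [-0.9977639971150692, 0.019545374528886897, -0.06391388265068848], [0.06397609727966633, 0.002573909677870674, -0.9979481118604477]]
{'mtx': array([[342.51145078,   0.        , 325.75764421],
       [  0.        , 342.51145078, 196.55314855],
       [  0.        ,   0.        ,   1.        ]]), 'T_tool_cam': array([[ 3.43208838e-04, -9.69899078e-01, -2.43507004e-01,
         6.76364823e-02],
       [ 9.99999903e-01,  3.99874505e-04, -1.83276491e-04,
        -2.12774319e-04],
       [ 2.75131942e-04, -2.43506917e-01,  9.69899121e-01,
         1.90230936e-02],
       [ 0.00000000e+00,  0.00000000e+00,  0.00000000e+00,
         1.00000000e+00]])}
```

View pics/s0.png

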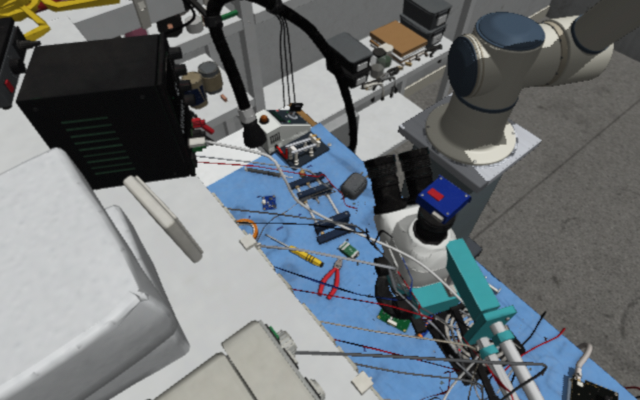

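View pics/t0.png

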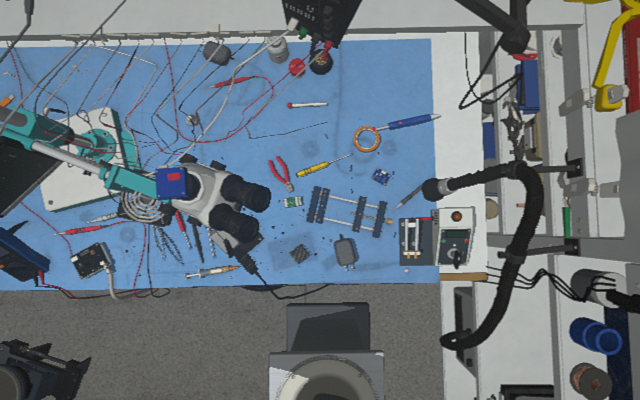

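The top view shows the adapter at about (345,252), the heat sink at (300,253), the cradle at (412,238) and the console at (455,240), with the key near (455,257). I'll enlarge that region.

```bash
python3 - <<'E'
from h import *
t=cv2.imread('pics/t0.png');s=cv2.imread('pics/s0.png')
a=cv2.resize(t[195:285,280:480],None,fx=4,fy=4,interpolation=cv2.INTER_CUBIC)
b=cv2.resize(s[95:205,230:390],None,fx=5,fy=5,interpolation=cv2.INTER_CUBIC)[:,:800]
b=cv2.resize(s[100:150,230:390],None,fx=5,fy=4.8,interpolation=cv2.INTER_CUBIC)
cv2.imwrite('pics/c0.png',np.vstack([a,b]))
C=cam('top')
for n,uv,z in[('ad',(345,252),.034),('pins?',(345,238),.017),('hs',(299,253),.02),('crad',(412,238),.06),('key',(455,257),.15),('vise',(345,212),.04)]: print(n,atz(C,uv,z).round(3))
E
```

```text
ad [ 0.429 -0.059  0.034]
pins? [ 0.466 -0.06   0.017]
hs [0.428 0.068 0.02 ]
crad [ 0.464 -0.238  0.06 ]
key [ 0.418 -0.325  0.15 ]
vise [ 0.538 -0.061  0.04 ]
```

View pics/c0.png

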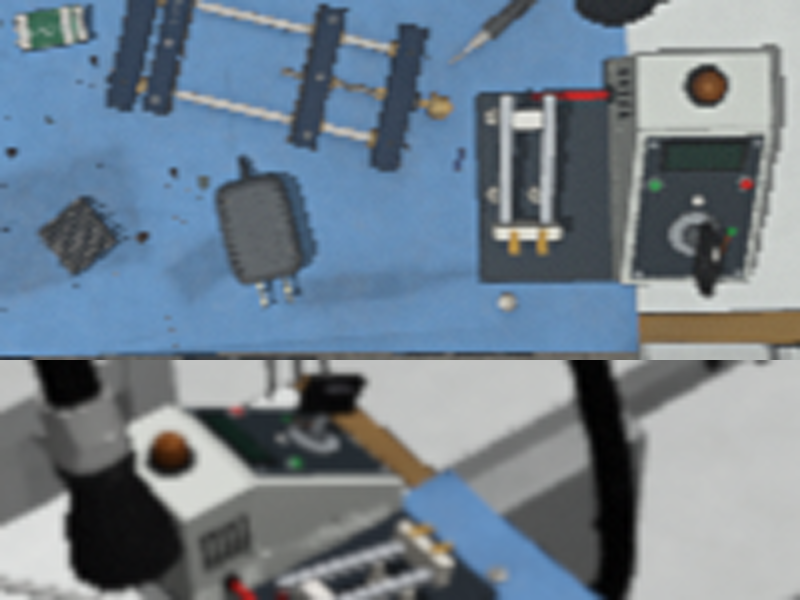

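The adapter lies at crop (265,228) with its pins already towards the front at (275,292). The cradle stop is at (528,233), the rails run up to (505/547,97), and the key's bow is at (707,255), uphill side at the white dot. Next I triangulate the tester features.

```bash
python3 - <<'E'
from h import *
T=cam('top');S=cam('scene')
f=lambda x,y:(280+x/4,195+y/4); g=lambda x,y:(230+x/5,100+(y-360)/4.8)
for n,a,b in[('lamp',(707,83),(170,450)),('edgeback',(636,135),(250,473)),('edgefront',(622,280),(402,487)),('stop',(528,232),(428,545)),('keybow',(707,258),(330,390)),('greenRUN',(732,231),(293,463)),('dotwhite',(698,201),(280,400)),('screwFL',(641,275),(385,478)),('lockcentre',(690,233),(310,435))]:
    print(n,tri([(T,f(*a)),(S,g(*b))]).round(3))
for n,a,z in[('railL_top',(506,97),.083),('railL_bot',(506,225),.06),('railR_top',(548,97),.083),('railR_bot',(547,225),.06),('ad',(265,225),.034),('pins1',(264,292),.017),('pins2',(290,290),.017),('cordend',(245,160),.017)]:
    print(n,atz(T,f(*a),z).round(3))
print(camera_info('wrist')['T_tool_cam'][:3,2])
E
```

```text
lamp [ 0.519 -0.347  0.103]
edgeback [ 0.49  -0.304  0.098]
edgefront [ 0.387 -0.306  0.024]
stop [ 0.422 -0.237  0.049]
keybow [ 0.406 -0.347  0.086]
greenRUN [ 0.415 -0.387  0.002]
dotwhite [ 0.445 -0.339  0.105]
screwFL [ 0.39  -0.319  0.024]
lockcentre [ 0.422 -0.345  0.059]
railL_top [ 0.514 -0.221  0.083]
railL_bot [ 0.429 -0.222  0.06 ]
railR_top [ 0.513 -0.248  0.083]
railR_bot [ 0.428 -0.249  0.06 ]
ad [ 0.431 -0.062  0.034]
pins1 [ 0.384 -0.061  0.017]
pins2 [ 0.385 -0.079  0.017]
cordend [ 0.475 -0.05   0.017]
[-2.43507004e-01 -1.83276491e-04  9.69899121e-01]
```

```bash
python3 - <<'E'
from h import *
T=cam('top');S=cam('scene')
print('nozzle tip',tri([(T,(432,190)),(S,(254,142))]).round(3))
print('tubelow',tri([(T,(448,342)),(S,(352,147))]).round(3))
# epipolar curve of top points in scene
for uv in [(525,170),(540,215),(520,280),(480,335),(450,342)]:
    print(uv,[(z,proj(S,atz(T,uv,z)).round(0).tolist(),atz(T,uv,z)[:2].round(2).tolist()) for z in (.1,.2,.3,.4,.5,.6,.7)])
E
python3 -m creep '[62,-62,0,0,0,0.15,62,-62,0,0,0,0.15,40,-62,0,0,0,0.15,0,-62,0,0,0,0.08,0,-62,0,0,0,0]' 100
```

```text
nozzle tip [ 0.589 -0.287  0.102]
tubelow [ 0.072 -0.436 -0.383]
(525, 170) [(0.1, [195.0, 102.0], [0.64, -0.53]), (0.2, [199.0, 81.0], [0.62, -0.49]), (0.3, [203.0, 55.0], [0.61, -0.44]), (0.4, [208.0, 23.0], [0.6, -0.4]), (0.5, [214.0, -15.0], [0.59, -0.35]), (0.6, [222.0, -63.0], [0.57, -0.31]), (0.7, [233.0, -126.0], [0.56, -0.26])]
(540, 215) [(0.1, [224.0, 81.0], [0.52, -0.56]), (0.2, [227.0, 60.0], [0.52, -0.52]), (0.3, [231.0, 35.0], [0.51, -0.47]), (0.4, [235.0, 6.0], [0.51, -0.42]), (0.5, [241.0, -31.0], [0.51, -0.37]), (0.6, [248.0, -76.0], [0.51, -0.32]), (0.7, [257.0, -136.0], [0.51, -0.28])]
(520, 280) [(0.1, [280.0, 69.0], [0.35, -0.5]), (0.2, [282.0, 49.0], [0.36, -0.46]), (0.3, [285.0, 25.0], [0.38, -0.42]), (0.4, [289.0, -3.0], [0.39, -0.38]), (0.5, [293.0, -39.0], [0.4, -0.33]), (0.6, [298.0, -83.0], [0.41, -0.29]), (0.7, [306.0, -141.0], [0.43, -0.25])]
(480, 335) [(0.1, [335.0, 69.0], [0.22, -0.4]), (0.2, [337.0, 49.0], [0.24, -0.36]), (0.3, [339.0, 25.0], [0.26, -0.33]), (0.4, [342.0, -3.0], [0.29, -0.3]), (0.5, [345.0, -39.0], [0.31, -0.26]), (0.6, [350.0, -83.0], [0.34, -0.23]), (0.7, [355.0, -141.0], [0.36, -0.2])]
(450, 342) [(0.1, [355.0, 79.0], [0.2, -0.32]), (0.2, [357.0, 59.0], [0.23, -0.29]), (0.3, [359.0, 34.0], [0.25, -0.27]), (0.4, [361.0, 5.0], [0.28, -0.24]), (0.5, [364.0, -31.0], [0.3, -0.21]), (0.6, [368.0, -77.0], [0.33, -0.19]), (0.7, [373.0, -136.0], [0.36, -0.16])]
t: 0.72
tcp_pos: [0.3329, 0.3216, 0.4044]
tool_rot: [-3.141, -0.0, -2.954]
contact_force: [1.3, -0.3, -0.0]
opening: 0.091
finger_force: 0.0
```

```bash
python3 -m creep '[0,-62,0,0,0,0,0,-62,0,0,0,0,0,-62,0,0,0,0,0,-62,0,0,0,0,0,-20,-40,0,0,0]'
```

```text
t: 1.35
tcp_pos: [0.3339, 0.0575, 0.3658]
tool_rot: [-3.14, 0.005, -2.958]
contact_force: [0.3, 0.7, -0.6]
opening: 0.0913
finger_force: 0.0
```

```bash
python3 -m creep '[0,-62,0,0,0,0,0,-50,0,0,0,0]' && python3 - <<'E'
from h import *
import pickle
o=snap('wrist','w1.png');pickle.dump(o,open('o1.pkl','wb'));print(o['tcp_pos'],o['tool_rot'],o['joint_pos'])
E
```

```text
t: 1.6
tcp_pos: [0.3336, -0.0466, 0.3645]
tool_rot: [3.141, -0.001, -2.955]
contact_force: [1.4, 0.6, 0.1]
opening: 0.0912
finger_force: 0.0
[ 0.33357607 -0.04662178  0.36445455] [ 3.14131078e+00 -5.96890890e-04 -2.95477795e+00] [-3.16730630e-01  1.49276275e-01  2.04620092e+00 -5.06879771e-05
  9.46774279e-01 -2.07431194e+00]
```

View pics/w1.png

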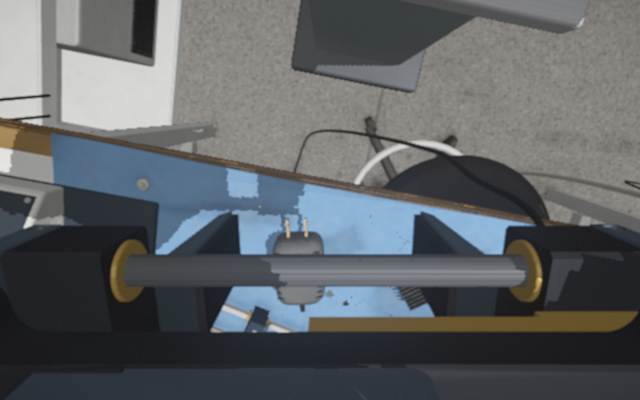

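The wrist view (image up = towards the robot) shows the adapter body at columns 275–325, rows 234–304, with its pins at (288,221) and (305,221). The heat sink is at (410,297).

```bash
python3 - <<'E'
from h import *
import pickle
o=pickle.load(open('o1.pkl','rb'));W=cam('wrist',o);T=cam('top')
for n,uv,z in[('front',(299,235),.024),('back',(301,304),.022),('L',(274,255),.022),('R',(325,255),.022),('p1',(288,222),.017),('p2',(305,222),.017),('cord',(303,308),.017),('hs',(410,297),.02)]: print(n,atz(W,uv,z).round(4))
print('tip',tri([(W,(296.5,222)),(T,(349.3,267.5))]).round(3))
R=rot(o);print('grasp',o['tcp_pos']+R[:,2]*.172)
E
```

```text
front [ 0.3898 -0.0636  0.024 ]
back [ 0.4664 -0.0486  0.022 ]
L [ 0.4165 -0.085   0.022 ]
R [ 0.4069 -0.034   0.022 ]
p1 [ 0.3808 -0.0769  0.017 ]
p2 [ 0.3776 -0.0601  0.017 ]
cord [ 0.4738 -0.0455  0.017 ]
hs [0.438  0.0633 0.02  ]
tip [ 0.384 -0.07   0.004]
grasp [ 0.33346619 -0.04659321  0.19245459]
```

```bash
python3 -m creep '[47,-6,-30,0,0,0,47,-5,-35,0,0,0,0,0,-50,0,0,0,0,0,-40,0,0,0,0,0,-12,0,0,0]' 100; python3 -m creep '[0,0,-2,0,0,0,0,0,0,0,0,0,0,0,0,0,0,0,0,0,0,0,0,0,0,0,0,0,0,0]' 30;python3 -m creep '[0,0,0,0,0,0,0,0,0,0,0,0,0,0,0,0,0,0,0,0,0,0,0,0]'
```

```text
t: 2.28
tcp_pos: [0.4274, -0.0559, 0.196]
tool_rot: [3.14, -0.003, -2.955]
contact_force: [-0.4, -1.2, 0.1]
opening: 0.0911
finger_force: 0.0
t: 2.9
tcp_pos: [0.4281, -0.0562, 0.1963]
tool_rot: [-3.141, 0.001, -2.955]
contact_force: [-1.0, -1.1, 13.1]
opening: 0.051
finger_force: 30.0
t: 3.4
tcp_pos: [0.4281, -0.0562, 0.1963]
tool_rot: [-3.141, 0.001, -2.955]
contact_force: [-1.3, -0.6, 13.6]
opening: 0.0508
finger_force: 30.0
```

```bash
python3 -m creep '[0,0,25,0,0,0,0,0,50,0,0,0,0,0,60,0,0,-0.093,20,-50,30,0,0,-0.094,22,-50,0,0,0,0]'; python3 -m creep '[0,-54,0,0,0,0,0,0,0,0,0,0]' && python3 - <<'E'
from h import *
import pickle
o=snap('wrist','w2.png');pickle.dump(o,open('o2.pkl','wb'));print(o['tcp_pos'],o['tool_rot'],o['joint_pos'],o['opening'])
E
```

```text
t: 4.03
tcp_pos: [0.4705, -0.1572, 0.3637]
tool_rot: [-3.139, 0.005, 3.14]
contact_force: [1.4, 1.3, -2.7]
opening: 0.051
finger_force: 29.5
t: 4.28
tcp_pos: [0.4698, -0.2131, 0.3608]
tool_rot: [-3.141, 0.001, 3.137]
contact_force: [0.5, 0.2, -2.1]
opening: 0.0508
finger_force: 29.5
[ 0.4698399  -0.21313644  0.36076894] [-3.14067747e+00  6.17741964e-04  3.13747466e+00] [-5.41504915e-01  3.93538495e-01  1.66800868e+00 -5.33139137e-04
  1.07904639e+00 -2.10793147e+00] 0.05077874559248217
```

View pics/w2.png

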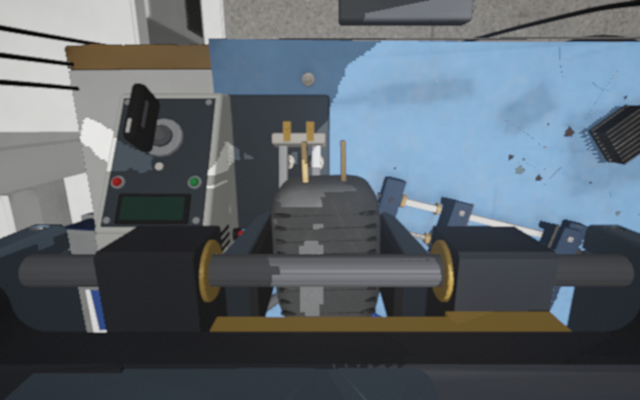

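The view shows the held adapter with pins at columns 305 and 343, centred in the tool. The stop is at (273–327, 134–144), the lock ring at (160,138), the white dot at (158,166), and the LEDs at (117,182) and (194,182). The bow spans (135,147)–(152,85).

```bash
python3 - <<'E'
from h import *
import pickle
o=pickle.load(open('o2.pkl','rb'));W=cam('wrist',o);T=cam('top')
f=lambda x,y:(280+x/4,195+y/4)
for n,w,t in[('stop mid',(300,138),(528,233)),('stopL',(327,138),(494,234)),('stopR',(273,138),(562,233)),('lock',(160,138),(690,235)),('white',(158,166),(698,201)),('redLED',(117,182),(745,184)),('greenLED',(194,182),(655,184)),('screwFL',(209,101),(641,275)),('bowfar',(150,88),(708,290)),('bow mid',(142,116),(708,258)),('lcd',(153,208),(706,156))]:
    X=tri([(W,w),(T,t if 0 else f(*t))]);print(n,X.round(4),(proj(T,X)-f(*t)).round(1),(proj(W,X)-w).round(1))
for z in(.06,.065,.07): print(z,[atz(W,u,z).round(4)[:2] for u in((300,138),(300,145),(300,134))])
E
```

```text
stop mid [ 0.4235 -0.2344  0.069 ] [-0.2  0.1] [-0.6  0.5]
stopL [ 0.4234 -0.2127  0.0666] [-0.  0.] [-0.   0.1]
stopR [ 0.4232 -0.2559  0.0714] [-0.4  0.1] [-1.3  0.5]
lock [ 0.4215 -0.3383  0.0818] [-0.1 -0.1] [-0.3 -0.3]
white [ 0.4435 -0.3458  0.0755] [-0.2 -0.2] [-0.7 -0.5]
redLED [ 0.4544 -0.3746  0.084 ] [-0.2 -0.2] [-0.7 -0.6]
greenLED [ 0.4552 -0.3162  0.0821] [-0.2 -0.1] [-0.7 -0.3]
screwFL [ 0.3924 -0.3184  0.0258] [-0.4 -0.4] [-1.2 -1.4]
bowfar [ 0.3828 -0.3591  0.0454] [-0.1 -0.3] [-0.4 -1.1]
bow mid [ 0.4058 -0.3501  0.0803] [0.  0.1] [0.1 0.2]
lcd [ 0.4736 -0.3477  0.089 ] [-0.4 -0.3] [-1.7 -0.9]
0.06 [array([ 0.4238, -0.2346]), array([ 0.4295, -0.2348]), array([ 0.4206, -0.2346])]
0.065 [array([ 0.4234, -0.2343]), array([ 0.429 , -0.2344]), array([ 0.4203, -0.2342])]
0.07 [array([ 0.423 , -0.2339]), array([ 0.4285, -0.234 ]), array([ 0.42  , -0.2338])]
```

```bash
python3 - <<'E'
from h import *
import pickle
c=camera_info('wrist');T=np.array(c['T_tool_cam']);K=np.array(c['mtx'])
for y,uv in((-.0095,(305,142)),(.0095,(343,141))):
    d=T[:3,:3]@np.linalg.solve(K,[*uv,1]);p=T[:3,3]+d*(.179-T[2,3])/d[2];print(p.round(4))
E
python3 -m creep '[-32,-10,0,0,-0.131,0,-32,-11,0,0,-0.131,0,0,0,-22,0,0,0,0,0,-21,0,0,0,0,0,0,0,0,0]'
```

```text
[ 0.0536 -0.01    0.179 ]
[0.0541 0.0076 0.179 ]
t: 4.95
tcp_pos: [0.4054, -0.2299, 0.3169]
tool_rot: [3.139, 0.26, 3.141]
contact_force: [-0.4, 0.8, -1.9]
opening: 0.0511
finger_force: 29.5
```

```bash
python3 -m creep '[5,-3,1,0,0,0,5,0,-19,0,0,0,4,0,-15,0,0,0,3,0,-10,0,0,0,0,0,0,0,0,0]';python3 -m creep '[1,0,-4,0,0,0,0,0,0,0,0,0]' && python3 -m creep '[1,0,-3,0,0,0,0,0,0,0,0,0]'
```

```text
t: 5.58
tcp_pos: [0.4233, -0.2341, 0.2747]
tool_rot: [3.141, 0.262, 3.141]
contact_force: [0.4, -0.7, -1.9]
opening: 0.0512
finger_force: 29.5
t: 5.82
tcp_pos: [0.4239, -0.2342, 0.2709]
tool_rot: [3.142, 0.262, 3.141]
contact_force: [-0.1, -0.2, -2.3]
opening: 0.0508
finger_force: 29.5
t: 6.08
tcp_pos: [0.4249, -0.2341, 0.2676]
tool_rot: [3.141, 0.262, 3.141]
contact_force: [0.1, 0.5, -2.1]
opening: 0.0512
finger_force: 29.5
```

```bash
for i in 1 2 3; do python3 -m creep '[0.6,0,-2,0,0,0,0,0,0,0,0,0]' | grep -E 'tcp|contact'; done
```

```text
tcp_pos: [0.4255, -0.2341, 0.2656]
contact_force: [0.5, 1.6, -2.3]
tcp_pos: [0.4261, -0.2341, 0.2636]
contact_force: [0.5, -0.6, -1.9]
tcp_pos: [0.4267, -0.2341, 0.2616]
contact_force: [0.1, 1.1, -1.5]
```

```bash
python3 -m creep '[0.4,0,-1.5,0,0,0,0,0,0,0,0,0]' | grep -E 'tcp|contact'
```

```text
tcp_pos: [0.4271, -0.2341, 0.2601]
contact_force: [0.9, 0.0, -2.8]
```

```bash
for i in 1 2; do python3 -m creep '[0.4,0,-1.5,0,0,0,0,0,0,0,0,0]' | grep -E 'tcp|contact'; done
```

```text
tcp_pos: [0.4275, -0.2341, 0.2586]
contact_force: [0.4, 0.3, -1.7]
tcp_pos: [0.4279, -0.2341, 0.2571]
contact_force: [-0.4, 0.2, -1.6]
```

```bash
for i in 1 2 3; do python3 -m creep '[0.4,0,-1.5,0,0,0,0,0,0,0,0,0]' | grep -E 'tcp|contact'; done;  python3 - <<'E'
from h import *
snap('wrist','w3.png');snap('scene','s3.png')
w=cv2.imread('pics/w3.png')[40:240,120:440];s=cv2.imread('pics/s3.png')[90:160,210:370]
cv2.imwrite('pics/c3.png',np.vstack([cv2.resize(w,(640,400)),cv2.resize(s,(640,200),interpolation=cv2.INTER_CUBIC)]))
E
```

```text
tcp_pos: [0.4283, -0.2341, 0.2556]
contact_force: [-0.1, -0.7, -1.9]
tcp_pos: [0.4287, -0.2341, 0.2541]
contact_force: [0.9, 0.2, -1.5]
tcp_pos: [0.4291, -0.2341, 0.2526]
contact_force: [0.3, 0.2, -1.8]
```

View pics/c3.png

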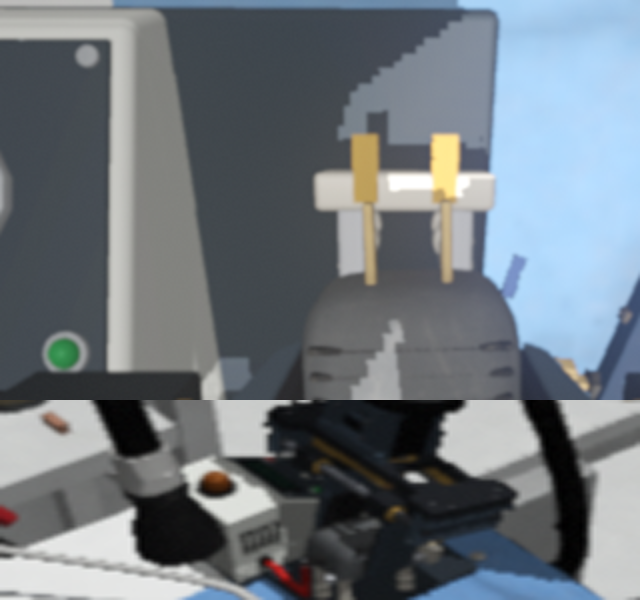

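```bash
python3 - <<'E'
from h import *
import pickle
o=get_obs();W3=cam('wrist',o);W2=cam('wrist',pickle.load(open('o2.pkl','rb')))
T=cam('top')
for n,a,b in [('stopedge mid',(322.5,145),(300,144.5)),('stop L',(367,135),(327,138)),('stop R',(277.5,135),(273,138)),('front edge',(322,126),(300,134)),('LEDgreen',(152,216),(194,182)),('screw',(163.5,68),(209,101))]:
    print(n,tri([(W3,a),(W2,b)]).round(4))
R=rot(o);n=-R[:,2];u=-R[:,0];p=np.array(o['tcp_pos'])
print('tcp',p,'adapter centre if 4mm',(p-.179*n-.004*u).round(4), u.round(3),n.round(3))
E
```

```text
stopedge mid [ 0.4301 -0.2357  0.053 ]
stop L [ 0.425  -0.2133  0.052 ]
stop R [ 0.4244 -0.2579  0.0545]
front edge [ 0.4218 -0.2359  0.0481]
LEDgreen [ 0.4564 -0.3172  0.0787]
screw [ 0.3944 -0.3106  0.0469]
tcp [ 0.42908717 -0.23415322  0.25272925] adapter centre if 4mm [ 0.4716 -0.2342  0.0788] [ 0.966 -0.001  0.259] [-0.259  0.     0.966]
```

```bash
for i in 1 2 ; do python3 -m creep '[0.4,0,-1.5,0,0,0,0,0,0,0,0,0]' | grep -E 'tcp|contact'; done; for i in 1 2 3; do python3 -m creep '[0.3,-0.4,-1,0,0,0,0,0,0,0,0,0]' | grep -E 'tcp|contact'; done
```

```text
tcp_pos: [0.4295, -0.2341, 0.2512]
contact_force: [0.2, -0.3, -0.7]
tcp_pos: [0.4297, -0.234, 0.2506]
contact_force: [-9.8, 2.7, 26.0]
tcp_pos: [0.4299, -0.2341, 0.2501]
contact_force: [-14.2, 6.9, 40.8]
tcp_pos: [0.4301, -0.2343, 0.2492]
contact_force: [-14.6, 10.1, 46.8]
tcp_pos: [0.4304, -0.2342, 0.2481]
contact_force: [-10.5, 15.4, 44.7]
```

```bash
python3 -m creep '[-0.4,0.8,1.5,0,0,0,0,0,0,0,0,0]' | grep -E 'tcp|contact';python3 -m creep '[-0.3,0,0.9,0,0,0,0,0,0,0,0,0]' | grep -E 'tcp|contact'
```

```text
tcp_pos: [0.4304, -0.2344, 0.2484]
contact_force: [-2.4, 3.2, 11.7]
tcp_pos: [0.4301, -0.2346, 0.249]
contact_force: [0.1, -0.3, -2.0]
```

```bash
python3 -m creep '[-4.8,0,-1.3,0,0,0,0,0,0,0,0,0]' | grep -E 'tcp|contact'; python3 -m creep '[-1.9,0,-0.5,0,0,0,0,0,0,0,0,0]' | grep -E 'tcp|contact'; for i in 1 2 3; do python3 -m creep '[-1,0,-0.27,0,0,0,0,0,0,0,0,0]' | grep -E 'tcp|contact'; done
```

```text
tcp_pos: [0.4248, -0.2345, 0.2476]
contact_force: [0.5, 0.1, -1.2]
tcp_pos: [0.4233, -0.2345, 0.2473]
contact_force: [0.3, 0.5, -2.3]
tcp_pos: [0.4223, -0.2345, 0.2471]
contact_force: [-0.2, -0.0, -2.0]
tcp_pos: [0.4213, -0.2345, 0.2468]
contact_force: [-0.5, -1.0, -1.3]
tcp_pos: [0.4203, -0.2345, 0.2465]
contact_force: [-0.4, 0.7, -1.9]
```

```bash
for i in 1 2 3 4; do python3 -m creep '[-1,0,-0.27,0,0,0,0,0,0,0,0,0]' | grep -E 'tcp|contact'; done
```

```text
tcp_pos: [0.4193, -0.2345, 0.2462]
contact_force: [-0.2, -0.3, -1.9]
tcp_pos: [0.4183, -0.2345, 0.2459]
contact_force: [0.7, -0.3, -1.3]
tcp_pos: [0.4173, -0.2345, 0.2457]
contact_force: [-0.2, 1.0, -2.4]
tcp_pos: [0.4163, -0.2345, 0.2454]
contact_force: [0.3, -0.7, -1.6]
```

```bash
for i in 1 2 3 4; do python3 -m creep '[-1,0,-0.27,0,0,0,0,0,0,0,0,0]' | grep -E 'tcp|contact'; done;  python3 - <<'E'
from h import *
snap('wrist','w4.png')
w=cv2.imread('pics/w4.png')[40:240,220:430];cv2.imwrite('pics/c4.png',cv2.resize(w,(630,600),interpolation=cv2.INTER_CUBIC))
E
```

```text
tcp_pos: [0.4153, -0.2345, 0.2451]
contact_force: [-0.4, 0.7, -1.3]
tcp_pos: [0.4146, -0.2346, 0.245]
contact_force: [4.4, 1.7, -1.2]
tcp_pos: [0.4142, -0.2347, 0.245]
contact_force: [10.6, 5.4, 0.1]
tcp_pos: [0.4136, -0.2348, 0.245]
contact_force: [16.3, 7.9, 1.5]
```

View pics/c4.png

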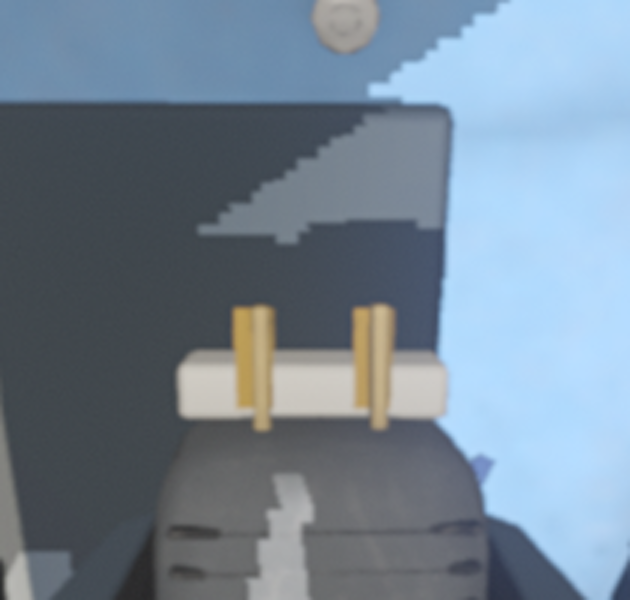

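The body is against the stop and the pins overlap the brass contacts at crop (262,340) and (380,340). I'll settle it and let go.

```bash
python3 -m creep '[0.7,0.3,-0.7,0,0,0,0,0,0,0,0,0]' | grep -E 'tcp|contact';  python3 -m creep '[0,0,0,0,0,0,0,0,0,0,0,0,0,0,0,0,0,0]' 80; python3 -m creep '[-4,0,15,0,0,0,-8,0,30,0,0,0,-13,0,48,0,0,0,0,0,0,0,0,0]' ;  python3 - <<'E'
from h import *
import pickle
o=snap('wrist','w5.png');pickle.dump(o,open('o5.pkl','wb'));snap('top','t5.png');print(o['joint_pos'].round(3))
w=cv2.imread('pics/w5.png')[0:300,60:460];t=cv2.imread('pics/t5.png')
cv2.imwrite('pics/c5.png',cv2.resize(w,(800,600),interpolation=cv2.INTER_CUBIC))
E
```

```text
tcp_pos: [0.4141, -0.2347, 0.2443]
contact_force: [8.8, 2.8, 5.1]
t: 14.1
tcp_pos: [0.4129, -0.2342, 0.2436]
tool_rot: [3.141, 0.262, 3.141]
contact_force: [0.5, 1.6, -0.3]
opening: 0.0726
finger_force: 0.0
t: 14.6
tcp_pos: [0.3876, -0.2345, 0.3402]
tool_rot: [-3.138, 0.266, 3.141]
contact_force: [0.5, 0.3, -0.4]
opening: 0.0729
finger_force: 0.0
[-0.739  0.309  1.922  0.265  0.727 -2.491]
```

View pics/c5.png

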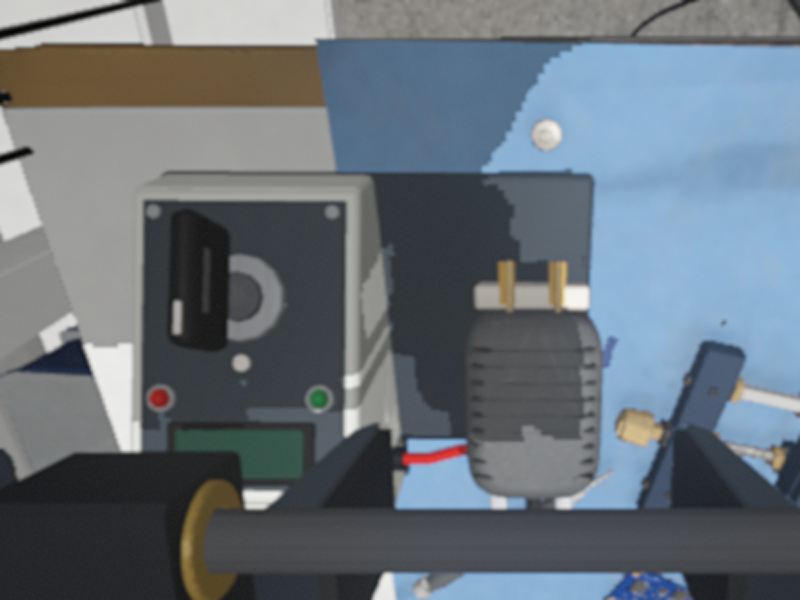

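The adapter lies seated against the stop on the rails. The lock ring is at crop (238,297), the white dot at (241,363), the LEDs at (160,398) and (318,398), and the bow at (172–228, 210–348). I'll fit the panel from several views.

```bash
cat > k.py <<'E'
from h import *
import pickle
L=lambda n:pickle.load(open(n,'rb'))
W2=cam('wrist',L('o2.pkl'));W5=cam('wrist',L('o5.pkl'));T=cam('top')
f=lambda x,y:(280+x/4,195+y/4); c=lambda x,y:(60+x/2,y/2)
pts={'ring':[(W2,(160,138)),(W5,c(238,297))],'white':[(W2,(158,166)),(W5,c(241,363)),(T,f(698,201))],
'red':[(W2,(117,182)),(W5,c(160,398)),(T,f(745,184))],'green':[(W2,(194,182)),(W5,c(318,398)),(T,f(655,184))],
'sFL':[(W2,(209,101)),(W5,c(332,213)),(T,f(641,275))],'sFR':[(W5,c(154,212)),(T,f(727,276))]}
P={k:tri(v) for k,v in pts.items()}
E
python3 - <<'E'
from k import *
for k,v in P.items(): print(k,v.round(4),[(proj(C,v)-uv).round(1).tolist() for C,uv in pts[k]])
# plane fit with fixed normal, height from all features in W2+W5
n=np.array([-.5,0,.866]);print({k:round(float(n@v),4) for k,v in P.items()})
d=np.median([n@v for v in P.values()])
def on(C,uv,d=d):
    a,b=ray(C,uv);return a+b*(d-n@a)/(n@b)
for k,v in pts.items(): print(k,[on(*x).round(4).tolist() for x in v])
E
```

```text
ring [ 0.4238 -0.3489  0.0581] [[0.6, -0.1], [-0.7, 0.1]]
white [ 0.4437 -0.3458  0.0746] [[-0.3, -0.8], [-0.8, 0.1], [-0.3, -0.2]]
red [ 0.4546 -0.3751  0.0824] [[-0.3, -1.1], [-0.3, 0.3], [-0.2, -0.3]]
green [ 0.4554 -0.3165  0.0807] [[-0.5, -0.8], [-0.2, 0.2], [-0.2, -0.2]]
sFL [ 0.394  -0.3117  0.0477] [[-1.9, -0.7], [-1.2, -0.4], [-0.9, -0.3]]
sFR [ 0.3914 -0.3693  0.0601] [[2.2, 1.1], [0.5, 0.3]]
{'ring': -0.1616, 'white': -0.1572, 'red': -0.1559, 'green': -0.1578, 'sFL': -0.1557, 'sFR': -0.1437}
ring [[0.4234, -0.3467, 0.0637], [0.4218, -0.3462, 0.0628]]
white [[0.4442, -0.3452, 0.0757], [0.4433, -0.3449, 0.0751], [0.443, -0.3464, 0.075]]
red [[0.4555, -0.3752, 0.0822], [0.4547, -0.3752, 0.0817], [0.4538, -0.3759, 0.0812]]
green [[0.4557, -0.3156, 0.0823], [0.4546, -0.316, 0.0817], [0.455, -0.3167, 0.0819]]
sFL [[0.3945, -0.3104, 0.047], [0.3944, -0.311, 0.0469], [0.3929, -0.3143, 0.046]]
sFR [[0.3941, -0.3781, 0.0468], [0.391, -0.3725, 0.045]]
```

```bash
cat >> k.py <<'E'
n=np.array([-.5,0,.866]);ux=np.array([.866,0,.5]);uy=np.array([0,1.,0]);lock=np.array([.422,-.346,.063])
def bow(a,lock=lock):
    x=np.cos(a)*ux-np.sin(a)*uy; y=np.cross(n,x)
    return [lock+34e-3*n+x*i*.022+y*j*.005+n*k*.014 for i,j in((-1,-1),(-1,1),(1,1),(1,-1)) for k in(1,-1)]
E
python3 - <<'E'
from k import *
w=cv2.resize(cv2.imread('pics/w5.png')[80:200,120:220],(400,480),interpolation=cv2.INTER_CUBIC)
for a,col in((0,(0,255,255)),(.12,(255,0,255))):
    p=[((proj(W5,X)-(120,80))*4+1.5).astype(int) for X in bow(a)]
    cv2.polylines(w,[np.array(p[0::2])],True,col,1);cv2.polylines(w,[np.array(p[1::2])],True,col,1)
s=cv2.resize(cv2.imread('pics/s0.png')[0:150,190:390],(400,300),interpolation=cv2.INTER_CUBIC)
t=cv2.resize(cv2.imread('pics/t0.png')[150:350,420:620],(300,300),interpolation=cv2.INTER_CUBIC)
im=np.zeros((600,800,3),np.uint8);im[:480,:400]=w;im[:300,400:]=s;im[300:,400:700]=t;cv2.imwrite('pics/c6.png',im)
E
```

```text
(no output)
```

View pics/c6.png

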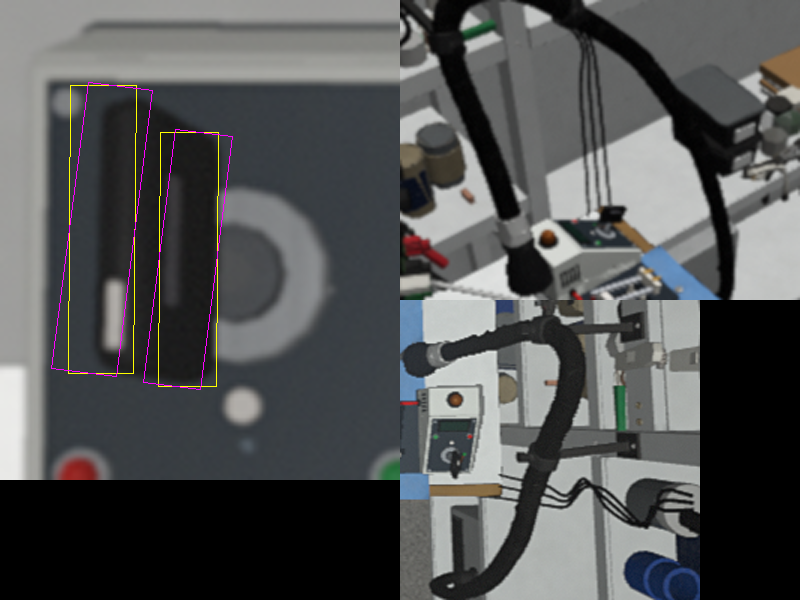

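```bash
python3 - <<'E'
from k import *
S=cam('scene')
sc=np.array([(277.5,6),(300,22),(320,42),(335,62),(345,90),(352,120),(352,145)])
for uv in[(517,253),(510,272),(503,290),(495,308),(487,323),(475,334),(460,340)]:
    z=np.linspace(-.3,.6,181);e=np.array([proj(S,atz(T,uv,q))-[np.interp(proj(S,atz(T,uv,q))[1],sc[:,1],sc[:,0]),0] for q in z])[:,0]
    i=np.argmin(abs(e));print(uv,z[i].round(3),atz(T,uv,z[i]).round(3),e[i].round(1))
o=get_obs();print(o['joint_pos'].round(3))
E
```

```text
(517, 253) 0.515 [ 0.448 -0.324  0.515] 0.0
(510, 272) 0.365 [ 0.401 -0.372  0.365] -0.5
(503, 290) 0.325 [ 0.361 -0.372  0.325] 0.1
(495, 308) 0.265 [ 0.313 -0.376  0.265] 0.1
(487, 323) 0.2 [ 0.267 -0.38   0.2  ] -0.0
(475, 334) 0.12 [ 0.223 -0.377  0.12 ] 0.2
(460, 340) -0.02 [ 0.173 -0.379 -0.02 ] 0.1
[-0.738  0.314  1.924  0.266  0.724 -2.492]
```

The bow's base edge and right side match the model at about 0–0.04 rad. The hose runs at y≈-0.376 from (x .27, z .20) to (x .40, z .365), which is close above the key. So rather than grip along the key's axis, I'll lean the tool to +y and push the bow with closed fingertips.

```bash
cat >> k.py <<'E'
def Rt(pitch=20,lean=20):
    p,l=np.radians([pitch,lean]); b=np.array([np.cos(p),0,np.sin(p)]); m=np.array([-np.sin(p),0,np.cos(p)])
    a=m*np.cos(l)+uy*np.sin(l); return np.column_stack([np.cross(b,-a),b,-a]),a
def tcp(up,y,out,ln=20): R,a=Rt(20,ln); return lock+ux*up+uy*y+n*out+a*.191   # metres
def delta(up,y,out):
    o=get_obs(); return ((tcp(up/1e3,y/1e3,out/1e3)-o['tcp_pos'])*1e3).round(1), (Ro.from_matrix(Rt()[0]@rot(o).T)).as_rotvec().round(3)
E
python3 - <<'E'
from k import *
print(delta(20,29,80)); print(tcp(.02,.029,.08),tcp(.02,.029,.023),tcp(.02,.006,.023),tcp(-.04,.029,.023))
E
```

```text
(array([-49.9, -17.5, -26.6]), array([ 0.208, -0.342, -1.566]))
[ 0.33793378 -0.25167415  0.31093724] [ 0.36643378 -0.25167415  0.26157524] [ 0.36643378 -0.27467415  0.26157524] [ 0.31447378 -0.25167415  0.23157524]
```

```bash
python3 -m creep '[0,10,20,0.0208,-0.0342,-0.1566,0,0,0,0.0208,-0.0342,-0.1566,0,0,0,0.0208,-0.0342,-0.1566,0,0,0,0.0208,-0.0342,-0.1566,0,0,0,0.0208,-0.0342,-0.1566]' 0; python3 -m creep '[0,0,0,0.0208,-0.0342,-0.1566,0,0,0,0.0208,-0.0342,-0.1566,0,0,0,0.0208,-0.0342,-0.1566,0,0,0,0.0208,-0.0342,-0.1566,0,0,0,0.0208,-0.0342,-0.1566]'; python3 -m creep '[0,0,0,0,0,0]'; python3 - <<'E'
from k import *
print(delta(20,29,80));print(get_obs()['joint_pos'].round(2))
E
```

```text
t: 15.32
tcp_pos: [0.3879, -0.224, 0.3557]
tool_rot: [2.971, 0.371, 2.297]
contact_force: [-0.4, -0.5, -0.0]
opening: 0.026
finger_force: 0.0
t: 15.95
tcp_pos: [0.3879, -0.224, 0.3557]
tool_rot: [2.776, 0.327, 1.461]
contact_force: [-0.5, -0.2, -1.3]
opening: 0.0007
finger_force: 0.0
t: 16.08
tcp_pos: [0.3881, -0.2238, 0.3558]
tool_rot: [2.777, 0.328, 1.468]
contact_force: [-0.1, 0.5, 0.4]
opening: 0.0005
finger_force: 0.0
(array([-50.1, -27.8, -44.9]), array([ 0.   , -0.005, -0.019]))
[-0.63  0.25  2.01 -0.21  0.41 -0.41]
```

```bash
python3 -m creep '[-25,-14,-20,0,0,0,-25,-14,-25,0,-0.005,-0.019,0,0,0,0,0,0]'; python3 -m creep '[15,0,-25,0,0,0,13.5,0,-24,0,0,0,0,0,0,0,0,0]'; python3 - <<'E'
from k import *
print(delta(20,29,23));print(get_obs()['joint_pos'].round(2))
E
```

```text
t: 16.45
tcp_pos: [0.3365, -0.2524, 0.3099]
tool_rot: [2.775, 0.327, 1.449]
contact_force: [-0.5, 0.0, 0.1]
opening: 0.0003
finger_force: 0.0
t: 16.82
tcp_pos: [0.3711, -0.2529, 0.2669]
tool_rot: [2.78, 0.326, 1.451]
contact_force: [0.6, -0.2, 0.1]
opening: 0.0006
finger_force: 0.0
(array([-4.7,  1.3, -5.3]), array([-0.002, -0.008, -0.002]))
[-0.71  0.44  2.11 -0.44  0.12 -0.23]
```

```bash
sed -i 's/def Rt(pitch=20,lean=20)/def Rt(pitch=10,lean=15)/; s/R,a=Rt(20,ln)/R,a=Rt()/' k.py; python3 -m creep '[-20,10,45,0,0,0,0,0,0,0,0,0]'; python3 - <<'E'
from k import *
print(delta(20,32,70));print(delta(20,32,26))
E
```

```text
t: 17.08
tcp_pos: [0.3501, -0.2427, 0.3141]
tool_rot: [2.775, 0.328, 1.448]
contact_force: [-0.3, 0.5, -1.0]
opening: 0.0001
finger_force: 0.0
(array([ 22.2, -21.9,   1.2]), array([0.085, 0.172, 0.022]))
(array([ 44.2, -21.9, -36.9]), array([0.085, 0.172, 0.022]))
```

```bash
python3 -m creep '[11,-11,2,0.043,0.086,0.011,11,-11,0,0.042,0.086,0.011,0,0,0,0,0,0,11,0,-18,0,0,0,11,0,-20,0,0,0]';  python3 -m creep '[0,0,0,0,0,0]'; python3 - <<'E'
from k import *
print(delta(20,32,26));print(get_obs()['joint_pos'].round(2))
E
```

```text
t: 17.7
tcp_pos: [0.3943, -0.2648, 0.2752]
tool_rot: [2.962, 0.257, 1.522]
contact_force: [0.6, -1.0, 0.0]
opening: 0.0002
finger_force: 0.0
t: 17.82
tcp_pos: [0.3942, -0.2646, 0.2745]
tool_rot: [2.965, 0.255, 1.523]
contact_force: [-0.7, 0.2, 0.2]
opening: 0.0005
finger_force: 0.0
(array([0.1, 0.1, 2.7]), array([-0.003, -0.004,  0.002]))
[-0.68  0.45  1.97 -0.23  0.44 -0.47]
```

```bash
python3 -m creep '[0,-8,0,0,0,0,0,0,0,0,0,0]'|grep -E 'tcp|cont'; for i in 1 2 3; do python3 -m creep '[0,-3,0,0,0,0,0,0,0,0,0,0]'|grep -E 'tcp|cont'; done
```

```text
tcp_pos: [0.3944, -0.2741, 0.2762]
contact_force: [-0.1, -0.2, -0.1]
tcp_pos: [0.3945, -0.2764, 0.2757]
contact_force: [0.7, 4.9, 4.2]
tcp_pos: [0.3947, -0.2794, 0.2757]
contact_force: [0.7, 3.5, 3.6]
tcp_pos: [0.3948, -0.2825, 0.2756]
contact_force: [1.7, 2.9, 3.8]
```

```bash
for i in 1 2 3; do python3 -m creep '[0,-3,0,0,0,0,0,0,0,0,0,0]'|grep -E 'tcp|cont'; done; python3 -m creep '[0,-2,0,0,0,0,0,0,0,0,0,0]'|grep -E 'tcp|cont'
```

```text
tcp_pos: [0.3946, -0.2855, 0.2755]
contact_force: [0.9, 2.7, 3.3]
tcp_pos: [0.3944, -0.2884, 0.2753]
contact_force: [-0.0, 2.8, -0.1]
tcp_pos: [0.3946, -0.2915, 0.2753]
contact_force: [-0.0, 2.2, 0.7]
tcp_pos: [0.3947, -0.2936, 0.2754]
contact_force: [1.7, 3.4, 0.1]
```

```bash
for i in 1 2 3; do python3 -m creep '[-1.5,-2.5,-0.8,0,0,0,0,0,0,0,0,0]'|grep -E 'tcp|cont'; done;  python3 - <<'E'
from k import *
o=snap('wrist','w7.png');pickle.dump(o,open('o7.pkl','wb'));snap('top','t7.png');snap('scene','s7.png')
s=cv2.imread('pics/s7.png')[85:145,255:335];w=cv2.imread('pics/w7.png')[0:300,100:500]
im=np.zeros((600,800,3),np.uint8);im[:300,:400]=w;im[300:,:400]=cv2.resize(s,(400,300),interpolation=cv2.INTER_CUBIC)
im[:400,400:]=cv2.resize(cv2.imread('pics/t7.png')[215:295,420:500],(400,400),interpolation=cv2.INTER_CUBIC);cv2.imwrite('pics/c7.png',im)
E
```

```text
tcp_pos: [0.3932, -0.2962, 0.2747]
contact_force: [0.4, 2.3, -0.6]
tcp_pos: [0.3917, -0.2987, 0.2739]
contact_force: [1.4, 1.8, 1.3]
tcp_pos: [0.3902, -0.3013, 0.2731]
contact_force: [0.8, 1.3, 1.4]
```

View pics/c7.png

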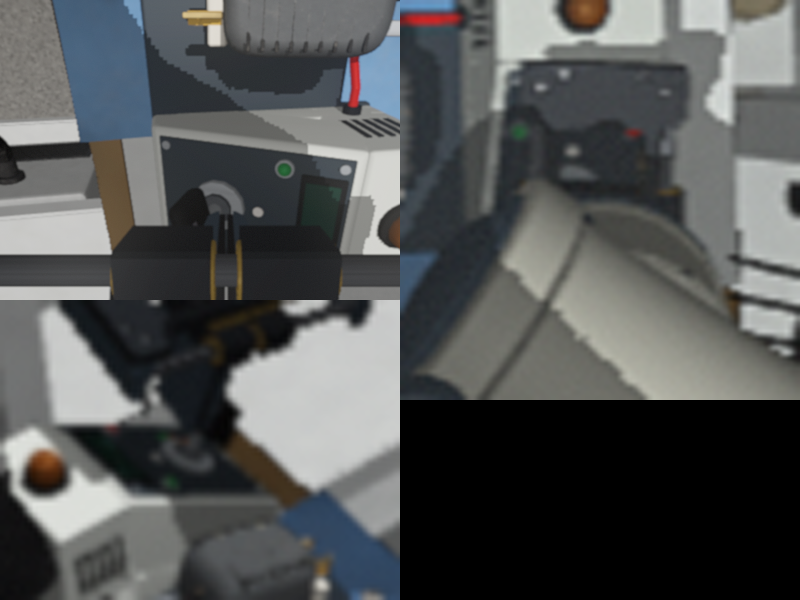

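The wrist view (up = +y, right = uphill) shows the bow's free end at about crop (185,208), beside the fingertips at (225,215–250). The adapter is still home at the top. I'll estimate the key angle numerically from the dark pixels.

```bash
python3 - <<'E'
from k import *
im=cv2.imread('pics/w7.png').astype(int);W=cam('wrist',L('o7.pkl'))
g=im.max(2)
reg=np.zeros(g.shape,bool);reg[175:224,262:312]=True
dark=(g<42)&reg
print('ring lock proj',proj(W,lock).round(1),proj(W,lock+34e-3*n).round(1))
for r in range(180,224,5): print(r,''.join('#' if g[r,c]<30 else '+' if g[r,c]<45 else '.' for c in range(262,345)))
for al in np.radians(range(0,100,10)):
    m=np.zeros(g.shape,np.uint8);cv2.fillConvexPoly(m,cv2.convexHull(np.array([proj(W,X) for X in bow(al)]).astype(np.float32)).astype(int),1)
    m=(m>0)&reg;print(int(round(np.degrees(al))),m.sum(),dark.sum(),round((m&dark).sum()/(m|dark).sum(),2))
E
```

```text
ring lock proj [317.5 206.6] [293.6 238.2]
180 ...................................................................................
185 ...................................................................................
190 .........................+++##########+............................................
195 ....................+++##################+.........................................
200 ...............+++#########################+.......................................
205 ...........++######+#########################+.....................................
210 .......++#+++++#+#############################+....................................
215 .......+#+++++++++##+#########################++.........++###+..++##+.............
220 ........+++++++++++########################++...........++####+...+###++...........
0 550 1084 0.34
10 694 1084 0.4
20 776 1084 0.43
30 934 1084 0.49
40 1008 1084 0.54
50 1139 1084 0.61
60 1250 1084 0.67
70 1314 1084 0.75
80 1354 1084 0.8
90 1245 1084 0.78
```

```bash
python3 -m creep '[0,6,0,0,0,0,-12,10,22,0,0,0,-15,20,25,0,0,0,0,0,0,0,0,0]'; python3 - <<'E'
from k import *
print(delta(-38,31,80));print(delta(-38,31,32));R,a=Rt();print(R[:,1]@ux)
E
```

```text
t: 21.22
tcp_pos: [0.3624, -0.2638, 0.3212]
tool_rot: [2.964, 0.257, 1.522]
contact_force: [-0.4, -0.5, -0.9]
opening: 0.0004
finger_force: 0.0
(array([-45.4,  -1.8, -26.2]), array([-0.001, -0.003,  0.003]))
(array([-21.4,  -1.8, -67.8]), array([-0.001, -0.003,  0.003]))
0.9396676029420373
```

```bash
python3 -m creep '[-23,-1,-10,0,0,0,-22,-1,-16,0,0,0,0,0,0,0,0,0,8,0,-14,0,0,0,8,0,-14,0,0,0]'|grep -E 'tcp|cont'; python3 -m creep '[8,0,-14,0,0,0,0,0,0,0,0,0]';  python3 - <<'E'
from k import *
print(delta(-38,31,32));print(get_obs()['joint_pos'].round(2))
E
```

```text
tcp_pos: [0.3354, -0.2675, 0.2659]
contact_force: [-0.0, 0.3, 0.2]
t: 22.1
tcp_pos: [0.3432, -0.2671, 0.2515]
tool_rot: [2.965, 0.256, 1.522]
contact_force: [0.1, 0.4, -0.4]
opening: 0.0007
finger_force: 0.0
(array([-2.1,  1.5,  1.9]), array([-0.002, -0.004,  0.003]))
[-0.77  0.46  2.08 -0.24  0.3  -0.53]
```

```bash
python3 -m creep '[8.7,0,5,0,0,0,0,0,0,0,0,0]'|grep -E 'tcp|cont'; for i in 1 2 3 4; do python3 -m creep '[2.6,0,1.5,0,0,0,0,0,0,0,0,0]'|grep -E 'tcp|cont'; done
```

```text
tcp_pos: [0.3517, -0.2672, 0.2581]
contact_force: [0.6, 0.6, -0.8]
tcp_pos: [0.3533, -0.2669, 0.2588]
contact_force: [-1.5, -0.8, -1.5]
tcp_pos: [0.3557, -0.2666, 0.2599]
contact_force: [-3.5, 1.3, -0.8]
tcp_pos: [0.3582, -0.2664, 0.2613]
contact_force: [-5.6, 4.2, -0.1]
tcp_pos: [0.3604, -0.2661, 0.2626]
contact_force: [-9.0, 4.1, -1.4]
```

```bash
for i in 1 2 3 4; do python3 -m creep '[1.7,0,1,0,0,0,0,0,0,0,0,0]'|grep -E 'tcp|cont'; done
```

```text
tcp_pos: [0.3618, -0.266, 0.2635]
contact_force: [-8.8, 4.3, -2.2]
tcp_pos: [0.3635, -0.266, 0.2644]
contact_force: [-8.9, 3.8, -3.6]
tcp_pos: [0.3651, -0.2659, 0.2653]
contact_force: [-9.7, 4.5, -4.9]
tcp_pos: [0.3667, -0.2659, 0.2662]
contact_force: [-9.1, 3.9, -6.0]
```

```bash
for i in 1 2 3 4; do python3 -m creep '[1.3,0,0.7,0,0,0,0,0,0,0,0,0]'|grep -E 'tcp|cont'; done
```

```text
tcp_pos: [0.368, -0.266, 0.2668]
contact_force: [-10.8, 1.8, -6.8]
tcp_pos: [0.3692, -0.266, 0.2675]
contact_force: [-10.8, 1.3, -7.9]
tcp_pos: [0.3704, -0.266, 0.2681]
contact_force: [-11.4, 0.6, -8.2]
tcp_pos: [0.3716, -0.2659, 0.2688]
contact_force: [-12.2, -1.4, -7.3]
```

```bash
cat > al.py <<'E'
from k import *
o=snap('wrist','w8.png');W=cam('wrist',o);g=cv2.imread('pics/w8.png').max(2)
print(o['t'],o['contact_force'].round(1),'lock',proj(W,lock).round(0),proj(W,lock+n*.034).round(0))
for r in range(130,232,5): print(r,''.join('#' if g[r,c]<30 else '+' if g[r,c]<50 else 'o' if g[r,c]>120 else '.' for c in range(250,410,2)))
for d in range(70,150,10): print(d,[proj(W,X).round(0).tolist() for X in bow(np.radians(d))[::2]])
E
python3 al.py
```

```text
25.35 [-12.2  -1.4  -7.3] lock [350. 256.] [332. 292.]
130 ooooooooooooooooo...............................................................
135 ooooooooooooooooo...............................................................
140 ooooooooooooooooo...............................................................
145 ooooooooooooooooo...............................................................
150 oooooooooooooooooo..............................................................
155 oooooooooooooooooo..............................................................
160 oooooooooooooooooo.......................................................ooooooo
165 oooooooooooooooooo..................................................oooooooooooo
170 oooooooooooooooooo.....................................................ooooooooo
175 oooooooooooooooooo.........................................................ooooo
180 o.oooooooooooooooo............................................................oo
185 ooooooooooooooooooo.oooooooooooo................................................
190 ....ooooooooooooooo.o
[... 588 characters left out ...]
...........+++++++..++++++#+...+++++++++++++++++++++++++++++++++..
230 ++++++++++++++++++++++++++++++++..++#+++##+.++++++#+##++++++++++++++++++++++++++
70 [[301.0, 277.0], [318.0, 276.0], [345.0, 340.0], [328.0, 340.0]]
80 [[307.0, 276.0], [325.0, 278.0], [339.0, 341.0], [322.0, 338.0]]
90 [[314.0, 276.0], [332.0, 280.0], [332.0, 340.0], [315.0, 335.0]]
100 [[321.0, 277.0], [340.0, 284.0], [326.0, 339.0], [309.0, 332.0]]
110 [[328.0, 279.0], [346.0, 289.0], [319.0, 337.0], [304.0, 328.0]]
120 [[336.0, 282.0], [352.0, 294.0], [313.0, 334.0], [298.0, 323.0]]
130 [[343.0, 286.0], [357.0, 299.0], [307.0, 330.0], [294.0, 318.0]]
140 [[349.0, 291.0], [361.0, 305.0], [301.0, 326.0], [290.0, 313.0]]
```

```bash
for i in 1 2 3; do python3 -m creep '[0,-1,0,0,0,0,0,0,0,0,0,0]'|grep -E 'tcp|cont'; done
```

```text
tcp_pos: [0.3715, -0.2667, 0.2688]
contact_force: [-11.8, 4.2, -5.5]
tcp_pos: [0.3714, -0.2674, 0.2687]
contact_force: [-11.7, 7.5, -3.5]
tcp_pos: [0.3713, -0.2682, 0.2687]
contact_force: [-11.7, 10.5, -0.5]
```

```bash
for i in 1 2 3; do python3 -m creep '[1.3,0,0.7,0,0,0,0,0,0,0,0,0]'|grep -E 'tcp|cont'; done
```

```text
tcp_pos: [0.3726, -0.2682, 0.2694]
contact_force: [-12.8, 10.3, -2.3]
tcp_pos: [0.3738, -0.2683, 0.27]
contact_force: [-12.8, 6.9, -4.8]
tcp_pos: [0.3749, -0.2683, 0.2705]
contact_force: [-14.9, 4.9, -8.0]
```

```bash
for i in 1 2 3; do python3 -m creep '[1.1,-0.5,0.6,0,0,0,0,0,0,0,0,0]'|grep -E 'tcp|cont'; done
```

```text
tcp_pos: [0.3756, -0.2686, 0.2708]
contact_force: [-17.9, 5.3, -9.2]
tcp_pos: [0.3764, -0.2689, 0.2712]
contact_force: [-19.0, 5.4, -11.3]
tcp_pos: [0.3771, -0.2691, 0.2716]
contact_force: [-20.9, 5.2, -13.1]
```

```bash
python3 -m creep '[0.9,-0.3,0.5,0,0,0,0,0,0,0,0,0]'|grep -E 'tcp|cont'; python3 -m creep '[0,0,0,0,0,0,0,0,0,0,0,0,0,0,0,0,0,0,0,0,0,0,0,0]'; python3 - <<'E'
from k import *
o=get_obs();R=rot(o);tip=o['tcp_pos']+R[:,2]*.191-lock;print('tip up,y,out',(1e3*np.array([tip@ux,tip@uy,tip@n])).round(1),o['wrist_torque'])
print(snap('scene','s9.png')['t']);snap('top','t9.png')
g=cv2.imread('pics/s9.png').max(2);S=cam('scene')
print('lock',proj(S,lock),{d:[proj(S,X).round(0).tolist() for X in (bow(np.radians(d))[0],bow(np.radians(d))[4])] for d in(90,130)})
for r in range(95,130): print(r,''.join('#' if g[r,c]<25 else '+' if g[r,c]<60 else 'o' if g[r,c]>120 else '.' for c in range(270,330)))
E
```

```text
tcp_pos: [0.3779, -0.2692, 0.272]
contact_force: [-18.9, 9.0, -9.6]
t: 28.4
tcp_pos: [0.3779, -0.2692, 0.272]
tool_rot: [2.976, 0.249, 1.523]
contact_force: [-21.4, 10.2, -10.7]
opening: 0.0004
finger_force: 11.1
tip up,y,out [ 0.4 29.  30.3] [ 2.40489922  3.95920387 -0.88977886]
28.4
lock [292.11013108 114.59126162] {90: [[304.0, 104.0], [292.0, 96.0]], 130: [[300.0, 104.0], [296.0, 97.0]]}
95 ooooooooooo.++++###+++++++############++++####+++#####+.oooo
96 oooooooooooo+++++##+++++++++##########+#######++++####+ooooo
97 oooooooooooo.+++++##+++++++++###++###++++######+++####.ooooo
98 ooooooooooooo.++++###+++++++++##+++##++++######++###++oooooo
99 ooooooooooooo.+++++###++++++++##+++++++++######++++..ooooooo
100 ooooooooooooo.++++++###+++++###++++++++++#####....oooooooooo
101 oooooooooooooo..+++++########++++++++++++###++oooooooooooooo
102 oooooooooooooo.o.+++++#####++++++++++++++#+..ooooooooooooooo
103 oooooooooooooo.oo.++++++++++++++++++++###+.ooooooooooooooooo
104 oooooooooooooo.ooo+++++++++++++++++++++##+oooooooooooooooooo
105 oooooooooooooo.oo..+++++++++++++++++++##+.oooooooooooooo
[... 864 characters left out ...]
#####++++++++++++++++++++.......ooooooooooooooo...
120 ooooooo.+#######+++++++++++++++++++++......oooooooooooo.....
121 ooooooooo.+#####++.+++++#++++++++++++.......ooooooooo......o
122 oooooooooo.+++#++++++++++++++++++++++++.......ooooo......ooo
123 ooooooooooo.+++++++++++++++++++++++++++................ooooo
124 oooooooooooo.................................+........oooooo
125 oooooooooooo................................+........ooooooo
126 oooooooooooo..........................................oooooo
127 oooooooooooo...........................................ooooo
128 ooooooooooooo....o......................................oooo
129 ooooooooooooo....o.......................................ooo
```

```bash
python3 -m creep '[0,0,0,0,0,0,0,0,0,0,0,0,0,0,0,0,0,0,0,0,0,0,0,0,0,0,0,0,0,0]'|grep -E '^t|tcp|cont'; for i in 1 2 3; do python3 -m creep '[-1.3,0,-0.75,0,0,0,0,0,0,0,0,0]'|grep -E 'tcp|cont';done; python3 -m creep '[-4.3,0,-2.5,0,0,0,0,0,0,0,0,0]'|grep -E 'tcp|cont'; python3 -m creep '[-4.3,0,-2.5,0,0,0,0,0,0,0,0,0]'|grep -E 'tcp|cont'
```

```text
t: 29.12
tcp_pos: [0.3779, -0.2692, 0.272]
tool_rot: [2.976, 0.249, 1.523]
contact_force: [-20.6, 9.8, -10.0]
tcp_pos: [0.377, -0.2693, 0.2716]
contact_force: [-17.6, 12.4, -6.1]
tcp_pos: [0.376, -0.2693, 0.2711]
contact_force: [-15.5, 14.3, -2.4]
tcp_pos: [0.375, -0.2694, 0.2706]
contact_force: [-13.3, 17.5, 1.7]
tcp_pos: [0.371, -0.2696, 0.2683]
contact_force: [-9.7, 17.7, 1.8]
tcp_pos: [0.3669, -0.27, 0.2659]
contact_force: [-11.7, 10.8, -1.5]
```

```bash
for i in 1 2; do python3 -m creep '[-4.3,0,-2.5,0,0,0,0,0,0,0,0,0]'|grep -E 'tcp|cont'; done; python3 -m creep '[-8.6,0,-5,0,0,0,-8.6,0,-5,0,0,0,0,0,0,0,0,0]'|grep -E 'tcp|cont'; python3 -m creep '[-10,5,20,0,0,0,-15,10,26,0,0,0,0,10,15,0,0,0,0,0,0,0,0,0]'|grep -E '^t|tcp|cont'; python3 - <<'E'
from k import *
o=snap('wrist','w10.png');W=cam('wrist',o);im=cv2.imread('pics/w10.png');g=im.max(2)
print('lock',proj(W,lock).round(0))
for r in range(150,240,4): print(r,''.join('#' if g[r,c]<35 else '+' if g[r,c]<50 else 'o' if g[r,c]>120 else '.' for c in range(260,430,2)))
reg=np.zeros(g.shape,bool);reg[150:225,270:420]=True;dark=(g<35)&reg
for d in range(50,140,10):
    m=np.zeros(g.shape,np.uint8);cv2.fillConvexPoly(m,cv2.convexHull(np.array([proj(W,X) for X in bow(np.radians(d))]).astype(np.float32)).astype(int),1)
    m=(m>0)&reg;print(d,m.sum(),dark.sum(),round((m&dark).sum()/(m|dark).sum(),2),cv2.boundingRect(m.astype(np.uint8)))
E
```

```text
tcp_pos: [0.3629, -0.2704, 0.2636]
contact_force: [-11.4, 7.9, -1.7]
tcp_pos: [0.3593, -0.271, 0.2615]
contact_force: [-7.8, 3.5, 0.1]
tcp_pos: [0.3425, -0.2718, 0.2517]
contact_force: [0.2, 0.6, -0.4]
t: 31.75
tcp_pos: [0.3183, -0.2467, 0.3139]
tool_rot: [2.963, 0.258, 1.521]
contact_force: [-0.9, -0.2, -0.8]
lock [398. 231.]
150 oooooooooooooooooooooooooooooooooooooooooo...........................................
154 ooooooooooooooooooooooooooooooooooooooooo............................................
158 ooooooooooooooooooooooooooooooooooooooooo..............oooooooooooooooooooooooooooooo
162 ooooooooooooooooooooooooooooooooooooooooo...............ooooooooooooooooooooooooooooo
166 ooooooooooooooooooooooooooooooooooooooooo..o..............ooooooooooooooooooooooooooo
170 ooooooooooooooooooooooooooooooooooooooooo..ooo...............oooooooooooooooooooooooo
174 ooooooooooooooooooooooooooooooooooooooooo..ooooooooooooooo.....oooooooooooooooooooooo
178 oooooooooooooooo...........oooooooooooooo..oooooooooooooooooooooooooooooooooooooooooo
182 ooooooooooooooo............oooooooooooooo..oooo
[... 878 characters left out ...]
.....++...++.......ooo..............oooo.####..ooooo........
226 ooooooo..ooooooo......++++....++...++...++++....++++++++++++....+#+#+++++............
230 ..........+++++++++++++++++...+#...++...++++++++++++++++#++++++++++++++++++++#++++...
234 .....+..+++++++++++++++++++..+++...+#...++++++++++++++++++###+++##++###++++++++++++oo
238 .+.++.+++++++++++++++++++++..+++...+++..++++++##+#+++#+#+#+###++#++++#####+++++++++#.
50 38 25 0.0 (373, 220, 13, 5)
60 67 25 0.0 (374, 219, 17, 6)
70 77 25 0.09 (378, 219, 17, 6)
80 88 25 0.24 (382, 219, 17, 6)
90 81 25 0.31 (387, 219, 17, 6)
100 54 25 0.32 (393, 219, 16, 6)
110 30 25 0.1 (398, 220, 10, 5)
120 11 25 0.0 (403, 222, 6, 3)
130 0 25 0.0 (0, 0, 0, 0)
```

```bash
python3 -m creep '[0,40,40,0,0,0,-10,60,20,0,0,0,0,60,0,0,0,0,0,60,0,0,0,0,0,0,0,0,0,0]'|grep -E '^t|tcp|cont'; python3 - <<'E'
from k import *
snap('top','t11.png');snap('scene','s11.png');S=cam('scene')
def fit(f,C,lo,th):
    g=cv2.imread('pics/'+f).max(2); c=proj(C,lock+n*.034).round().astype(int); reg=np.zeros(g.shape,bool);reg[c[1]-14:c[1]+15,c[0]-14:c[0]+15]=True
    for r in range(c[1]-13,c[1]+14): print(r,''.join('#' if g[r,q]<th else '+' if g[r,q]<th+25 else 'o' if g[r,q]>120 else '.' for q in range(c[0]-16,c[0]+17)))
    dark=(g<th)&reg
    for d in range(0,140,10):
        best=0
        for dx in range(-3,4):
          for dy in range(-3,4):
            m=np.zeros(g.shape,np.uint8);cv2.fillConvexPoly(m,(cv2.convexHull(np.array([proj(C,X)+(dx,dy) for X in bow(np.radians(d))]).astype(np.float32))).round().astype(int),1);m=m>0
            best=max(best,(m&dark).sum()/(m|dark).sum())
        print(d,round(best,2),end='; ')
    print()
fit('t11.png',T,0,30);fit('t0.png',T,0,30);fit('s11.png',S,0,25)
E
```

```text
t: 32.42
tcp_pos: [0.31, -0.0438, 0.372]
tool_rot: [2.967, 0.254, 1.529]
contact_force: [-0.2, -0.6, 0.2]
247 ...........................ooo.oo
248 ............oo.............oooooo
249 .........oooooooo..........oooooo
250 ........oooooooooo.........oo.ooo
251 .......oooo....ooo.........oooooo
252 .......ooo......ooo..o.....oooooo
253 ......ooo.......ooo.......ooooooo
254 ......ooo.......ooo.......ooooooo
255 .......oo..........+..++..oo.oooo
256 ........+++++++++++++++++.oo.oooo
257 .......++++++++++++++++++.ooooooo
258 .......++++++++++++++++++..oooooo
259 .......+++++........+++++...ooooo
260 .......++++++...+..++++++.ooooooo
261 ........+++++++++++++..+.oooooooo
262 ........++++++++++++.....oooooooo
263 .........+........+......oooooooo
264 ..........ooooooooo.ooooooooooooo
265 ooooooooooooooooooooooooooooooooo
266 ooooooooooooooooooooooooooooooooo
267 ooooooooooooooooooooooooooooooooo
268 ooooooooooooooooooooooooooooooooo
269 ooooooooooooooooooooooooooooooooo
270 ooooooooooooooooooooooooooooooooo
271 ooooooooooooooooooooooooooooooooo
272 ooooooooooooooooooooooooooooooooo
273 ..
[... 1719 characters left out ...]
o
104 oooo.oooo..+##+++#+.ooooooooooooo
105 oooo.oooo..####+++#+.oooooooooooo
106 oooooooooo.#####+++#+.ooooooooooo
107 ooooooooooo+########+.ooooooooooo
108 ooooooooooo..########+ooooooooooo
109 oooooooooooo.+#######+ooooooooooo
110 ..............+######.ooooooooooo
111 .........+++...#####..ooooooooooo
112 ...........+...+###+.oooooooooooo
113 ........o......++##+.oooooooooooo
114 ........oo.....++++..oooooooooooo
115 +.......oo...........oooooooooooo
116 ++.......ooo..........ooooooooooo
117 ++++.......ooo....+....oooooooooo
118 +++++........oooo.......ooooooooo
0 0.36; 10 0.35; 20 0.32; 30 0.31; 40 0.32; 50 0.33; 60 0.31; 70 0.33; 80 0.33; 90 0.35; 100 0.41; 110 0.45; 120 0.44; 130 0.36;
```

```bash
python3 -c "
from bench import close_job
print(close_job())"
```

```text
the job is handed in; nothing more can be done
None
```

The job is handed in. The adapter lies home on the rails with its pins downhill, and the top view shows the key back at RUN. It was held over a second at what force and travel indicate was the START stop, though no camera saw the key there.

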